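Hold an offcut in the taper-jaw cradle and latch the tail stop behind it

TASK

Make room in the tapered holding cradle by lifting the latch bar of its tail stop out of the notched keeper and drawing the stop back, then lay the sawn offcut that lies on the robot's side of the saw blade lengthwise between the fences in front of the stop and let go of it. Lift the latch bar clear of the keeper again and slide the stop forward so that it pushes the offcut along the straight fence until it wedges firmly in the taper, then let the bar drop fully into the notch that holds the stop closest behind the wedged offcut. Keep clear of the blade, and leave the offcut behind it and the other things on the bench as they are.

Things in the scene. Friction and masses are not known exactly. Their poses are not given: they have to be found in the camera images.
- cradle: Holding cradle: plywood board 463x98x18 mm screwed to the bench. Origin: mouth of the taper, at bench level. x = feed direction, y = left of it. Board x -285..178, y -54..44, top z 18. Two fences, 8 mm high (top z 26): straight fence, inner face at y = +30, whole length; taper fence, inner face from y = -30 at x = 0 to y = -11 at x = 171, so the gap is 60 - x/9 mm.
- latch_lug (a point): Point in the finger lug of the latch bar, 10 mm under its top. Lug: dark steel plate 11 mm thick across the cradle (y), 28 mm along x, standing from z 53 to z 87 mm when the bar is down. Take it from above, fingers closing along the cradle's y; it may turn in the grip as the bar tilts. With the bar down it lies at x = stop face - 100, y = -41, z = 77 mm in the cradle's frame.
- latch_bar (a joint): Steel gravity latch bar on the tail stop, pivoted across the cradle at x = stop face - 20, z = 47 mm, reaching 80 mm back to an 8 mm cross pin under the lug. rad: 0 = level, pin down in a notch (or on the plain land behind the keeper's teeth); grows as the lug end is lifted; from 0.2 the pin clears the teeth; limit 0.9. It falls by its own weight (0.14 kg).
- tail_stop (a joint): Tail stop: wooden block with steel face, 40 mm long, top z 52 mm, sliding along the cradle (2 N friction). m: face x = value - 0.150; 0 = right back, limit 0.165 towards the taper. Starts latched near 0.136. Keeper: steel bar at y -48..-34, teeth to z 36 mm; the bar drops only at values 0.070, 0.092, 0.114, 0.136, 0.158 (2.5 mm either way; the notches) and anywhere up to 0.048 (plain land).
- stop_face (a point): Middle of the tail stop's steel face, at board level (z 18 mm in the cradle's frame). The face, 48 mm wide and up to z 46, pushes on the offcut's end. A wedged offcut resists about 10 N or more and stays where it is when the stop backs off from it.
- offcut_long: Plain sawn offcut, 42 mm wide, 170 long, 25 high, about 0.09 kg. Origin: centre of the underside; own y along its length. Either end may lead. It lies on the robot's side of the blade, or behind the blade.
- offcut_short: Plain sawn offcut, 50 mm wide, 120 long, 30 high, about 0.09 kg. Origin: centre of the underside; own y along its length. Either end may lead. It lies on the robot's side of the blade when the long one lies behind it, and the other way round.
- nail_tin: Open steel tin of nails, 75 mm across, 115 high, standing on the bench between the offcut and the cradle. Origin: centre of its underside. Not to be knocked over.
- sanding_block: Cork sanding block 65x112x32 mm lying near the tin. A bystander. Origin: centre of its underside.
- saw_unit: The saw. Its big upright blade stands across the bench in the plane x = 0.487..0.491 m (world), from y = -0.44 to +0.32, up to 0.33 m high at y = -0.06 (circle of radius 0.385 about y = -0.06, z = -0.055). Keep clear of it, and of the bench vice left of the cradle (world x 0.11..0.40, y 0.40..0.56, up to 0.17 m).

How it is judged:
By the outcome, as a careful person would: the job done as asked, in the order asked, and still so for the second after the job is handed in, with the robot touching nothing.
It also fails if it takes over 72 s, if anything falls off the work surface, if the arm or the gripper's body presses on something with over 40 N, if the wrist force passes 120 N, or if a joint passes its speed limit or range.

ROBOT

A 6-joint arm with a two-finger parallel gripper is mounted at the origin on the work surface; the furniture and walls round the work are solid. World frame = base frame: x ahead of the robot, y to its left, z up, the work surface at z = 0. Lengths are in m, angles in rad, forces in N, time in s.
With the tool pointing down it reaches from about 0.275 to 0.725 m from the base axis. Payload 15.9 kg.
Tool frame: the origin (TCP) lies at the very end of the fingers, on their centre line; the grasp point (between the pads) lies 19 mm behind it; z points along the fingers, y is the line along which they close (so a half turn about z gives the same grasp; the last joint's range is limited). The gripper opens to 85 mm and grips with 20 to 120 N. Pads are 22 mm wide; open, the fingers measure 114 mm over their backs; the gripper's body (76 mm by 85 mm) begins 54 mm behind the grasp point. The pads swing forward as they close: fully open they stand 13 mm farther back than shut.
Start: joints at [1.341, 0.213, -0.034, 1.323, 0, 1.571], TCP at [0.114, 0.487, 0.199] pointing down, gripper open.
Joint ranges: [-2.98, 2.98], [-0.74, 1.72], [-1.14, 1.35], [-2.1, 2.04], [-1.57, 1.44], [-3.14, 3.14]. Speed limits (rad/s): [1.89, 1.89, 2.39, 2.57, 3.14, 3.14].

INTERFACE

Orientations are given as a unit quaternion [w, x, y, z].
In Python, from rig import state, camera, finish_job gives the robot as it stands. The module is installed in compiled form; this text tells all that it offers.
- The arm moves only by the tool move_arm, never from a script. Its argument "commands" is a list of rows, each a list of 3 entries, a list of its own where there are three numbers: the turn, a rotation vector about the tool's x, y, z in degrees, then the shift along the tool's x, y, z in mm, then the finger opening in mm, from 0 to 85.4. A call has 1 to 20 rows; each row is the pose to reach, as a shift and turn from the pose commanded when the call began, along the tool's axes at that moment; what a row does not reach only later rows make up. A row lasts 1/10 s, in which the tool goes at most 50 mm and 8.59 degrees, less where a joint would pass 70% of its speed; a pose out of reach is approached as far as the arm can. A call with a gripper value outside its range is refused whole. The fingers move at their own pace and stop on an object; "grip_force" is the grip in N (left out, the last holds). Time passes only in rows, so rows that repeat a pose let the fingers close. It gives the time, the measured TCP pose, the force, the opening and the grip force at its end, in the units of the state.
- state(): the state, without advancing time (a new reading comes with each control period).
- camera(name): name is "scene" or "top"; returns a dict with "frame" (400x640x3 uint8, blue, green, red), "mtx" (3x3 intrinsics, pixels), "k1" (the pictures are not rectified: a ray, as slopes to the right and down, at radius r is drawn at 1 + k1 r^2 times it, then the intrinsics apply), "R" (3x3) and "t" (3): a world point X has camera coordinates R X + t. Camera axes: x right, y down, z forward; pixel columns grow to the right and rows downward; lengths in m; the calibration is good to about 2 mm. A picture is of the moment at which its call begins. There is no depth.
- finish_job(): hands the job in; it is judged then, once.
The state is a dict: "clock": time; "joint_positions": joint angles; "dq": joint speeds; "tau": joint torques, N m; "tool_pos": TCP position; "eef_rot": TCP orientation; "force": force on the tool from outside, world axes, zero at the start; "moment": the same for the moment, N m; "finger_gap": finger opening in m; "grip_force": force on a finger pad.
Only numpy, scipy, OpenCV 4.12 (cv2) and the standard library are available. Lean on these libraries where they do the work, as an engineer would, in place of code of your own. Each camera call takes 0.05 s, during which the arm holds its last target. There are 200 camera calls.

## Working session

There is one attempt and no reset: what is moved stays moved. The work goes in short steps, Python scripts to look and compute and a tool call to move; the robot and the scene stay as the last step left them, time stands still between calls to the robot, and variables do not carry over. Pictures are saved under pics/ and viewed, at most 10 in all, crops included, and the job is handed in when it is done.

Besides the shell and the picture viewer there is one more tool, called after "Request:" as name(argument=value, ...), one argument or row to a line, values as JSON. move_arm: Moves the arm, as the interface text tells. Its arguments: {"type":"object","properties":{"commands":{"type":"array","items":{"type":"array"}},"grip_force":{"type":"number"}},"required":["commands"]}

```bash
mkdir -p pics; python3 - <<'E'
from rig import state,camera
import cv2,pickle
s=state(); print({k:s[k] for k in('clock','tool_pos','eef_rot','finger_gap','force')})
for n in('scene','top'):
    c=camera(n); cv2.imwrite(f'pics/{n}0.png',c['frame']); pickle.dump(c,open(f'{n}.pkl','wb')); print(n,c['mtx'].tolist(),c['k1'],c['R'].tolist(),c['t'].tolist())
E
```

```text
{'clock': 0.0, 'tool_pos': array([0.11380393, 0.48650329, 0.19871865]), 'eef_rot': array([-5.05486505e-05,  1.14625417e-01,  9.93408633e-01, -5.47327509e-04]), 'finger_gap': 0.08524171316809408, 'force': array([ 0.54757548, -0.3231511 , -0.78468902])}
scene [[460.54035496295523, 0.0, 329.79088199670815], [0.0, 460.54035496295523, 194.69805894702205], [0.0, 0.0, 1.0]] 0.013524154958094356 [[0.8210490152125224, -0.5708336483752329, 0.005240276821704147], [-0.4197851793740529, -0.6099609522149426, -0.6721071640378], [0.3868577487868651, 0.5496331346049483, -0.7404353446101134]] [-0.3591497551643583, 0.13004592084771177, 1.4247166626282792]
top [[512.4125367667517, 0.0, 322.16766728679005], [0.0, 512.4125367667517, 204.687586446805], [0.0, 0.0, 1.0]] -0.06628901643196003 [[-0.009343428072198103, -0.9998304305010541, 0.015868541077772764], [-0.998704979951743, 0.008536895327361151, -0.05015460534944818], [0.0500106325839703, -0.016316606946512498, -0.9986153939161487]] [0.06366957000436956, 0.4529205932714316, 1.5100273292819215]
```

View pics/scene0.png

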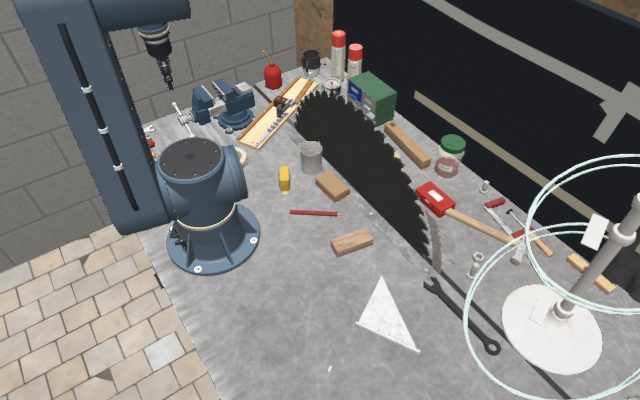

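View pics/top0.png

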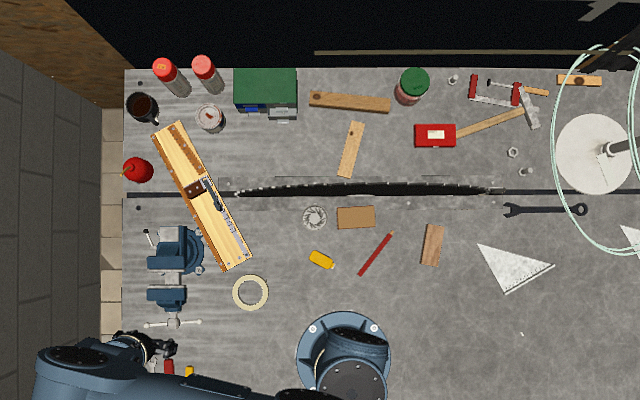

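The scene shows the short offcut on the robot's side (top view about (433,245)) and the long one behind the blade (350,150). The cork block is at (356,217) and the tin at (314,217). The cradle runs from (165,128) to (238,265), with the stop near (195,188). Next I'll zoom in on the cradle and the offcut.

```bash
cat > h.py <<'E'
import numpy as np,cv2,pickle
from rig import state,camera
def ray(c,uv):
    k=c['k1'];p=cv2.undistortPoints(np.array([[uv]],float),c['mtx'],np.array([k,0,0,0,0.]))[0,0]
    d=c['R'].T@np.array([p[0],p[1],1]); o=-c['R'].T@c['t']; return o,d
def onz(c,uv,z):
    o,d=ray(c,uv); return (o+d*(z-o[2])/d[2])
def proj(c,X):
    X=np.atleast_2d(X).astype(float)
    return cv2.projectPoints(X,cv2.Rodrigues(c['R'])[0],c['t'],c['mtx'],np.array([c['k1'],0,0,0,0.]))[0][:,0]
E
python3 - <<'E'
import pickle,cv2,numpy as np
c=pickle.load(open('top.pkl','rb'))['frame']
a=cv2.resize(c[112:282,140:265],None,fx=3.5,fy=3.5,interpolation=cv2.INTER_CUBIC)
b=cv2.resize(c[195:285,295:465],None,fx=2,fy=2,interpolation=cv2.INTER_CUBIC)
o=np.zeros((596,800,3),np.uint8);o[:a.shape[0],:a.shape[1]]=a;o[:180,450:790]=b
s=cv2.resize(pickle.load(open('scene.pkl','rb'))['frame'][70:160,225:330],None,fx=3.2,fy=3.2,interpolation=cv2.INTER_CUBIC)
o[250:250+s.shape[0],450:450+s.shape[1]]=s
cv2.imwrite('pics/crop1.png',o)
E
```

```text
(no output)
```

View pics/crop1.png

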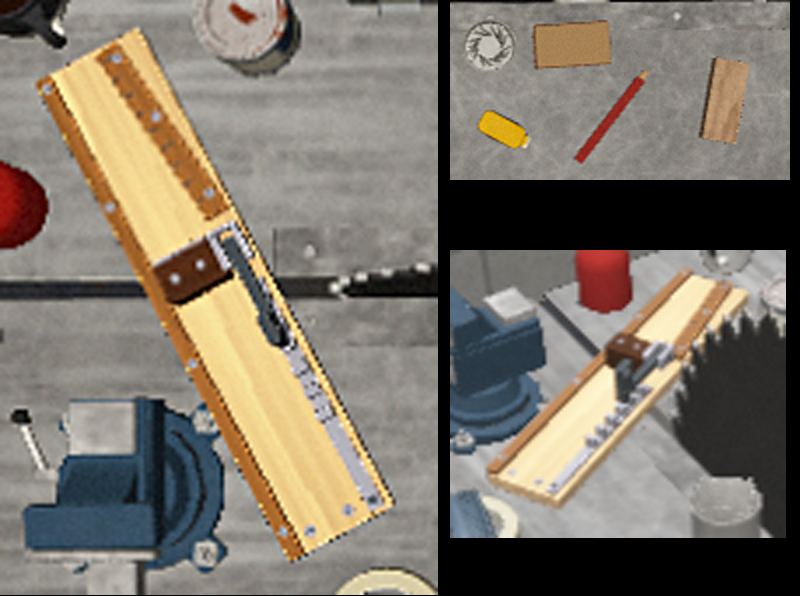

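```bash
python3 - <<'E'
from h import *
from scipy.optimize import least_squares
T=pickle.load(open('top.pkl','rb'));S=pickle.load(open('scene.pkl','rb'))
ct=lambda x,y:(140+(x+.5)/3.5-.5,112+(y+.5)/3.5-.5)
cs=lambda x,y:(225+(x-450+.5)/3.2-.5,70+(y-250+.5)/3.2-.5)
P=np.array([[178,-54,18],[-285,-54,18],[178,44,26],[-285,44,26]])/1e3
ot=np.array([ct(138,28),ct(394,502),ct(39,83),ct(293,560)])
os_=np.array([cs(748,290),cs(562,500),cs(688,269),cs(489,471)])
def W(p,X):
    c,s=np.cos(p[2]),np.sin(p[2]);X=np.atleast_2d(X)
    return np.c_[p[0]+c*X[:,0]-s*X[:,1],p[1]+s*X[:,0]+c*X[:,1],X[:,2]]
f=lambda p,m:np.r_[(proj(T,W(p,P))-ot).ravel()*(m!=2),(proj(S,W(p,P))-os_).ravel()*(m!=1)]
for m in(1,2,0):
    r=least_squares(f,[.5,.38,.5],args=(m,));print(m,r.x,np.round(r.fun,1).tolist())
p=r.x;np.save('cradle.npy',p)
for n,q in dict(stopface=[-14,0,18],lug=[-114,-41,77],off=[-85,0,28]).items(): print(n,W(p,np.array(q)/1e3),'top px',proj(T,W(p,np.array(q)/1e3)))
# lug in top crop ~ (278,330)
for n,c,z,box in(('off',T,.030,(410,215,455,275)),('cork',T,.032,(330,200,380,235)),('offS',S,.03,(325,225,380,260))):
    x0,y0,x1,y1=box;h=cv2.cvtColor(c['frame'],cv2.COLOR_BGR2HSV)[y0:y1,x0:x1]
    m=(h[...,1]>60).astype(np.uint8);k=max(cv2.findContours(m,0,1)[0],key=cv2.contourArea)
    b=cv2.boxPoints(cv2.minAreaRect(k))+[x0,y0];w=np.array([onz(c,q,z) for q in b]);
    print(n,b.tolist(),w.round(4).tolist(),w.mean(0),[np.linalg.norm(w[i]-w[i-1]).round(3) for i in(1,2)])
# tin top ring
print('tin',onz(T,(314.5,217.5),.115))
E
```

```text
1 [0.52984304 0.44700687 0.49454748] [0.3, -0.3, 0.9, 0.7, -1.1, -0.8, -0.0, 0.4, 0.0, 0.0, -0.0, -0.0, -0.0, -0.0, -0.0, -0.0]
2 [0.53152893 0.44274756 0.49972347] [0.0, -0.0, 0.0, -0.0, 0.0, -0.0, 0.0, -0.0, 0.8, 0.4, 0.0, 0.4, -0.8, -0.6, -0.0, -0.3]
0 [0.530733   0.44596004 0.4966059 ] [0.5, -0.6, 1.4, 0.2, -0.9, -1.0, 0.5, 0.1, 0.3, 0.2, -0.8, -0.1, -1.2, -0.9, -0.8, -0.8]
stopface [[0.51842413 0.43928982 0.018     ]] top px [[193.80545369 183.75514761]]
lug [[0.45003787 0.35559801 0.077     ]] top px [[218.24493386 205.6178403 ]]
off [[0.45600059 0.40546228 0.028     ]] top px [[204.40744594 204.54022051]]
off [[419.27027225494385, 263.3783721923828], [426.0, 223.0], [444.1621627807617, 226.02702713012695], [437.43243408203125, 266.40539932250977]] [[0.2778, -0.2232, 0.03], [0.3959, -0.2452, 0.03], [0.3865, -0.2991, 0.03], [0.2682, -0.2768, 0.03]] [ 0.33209226 -0.26107828  0.03      ] [np.float64(0.12), np.float64(0.055)]
cork [[335.66815423965454, 207.02212619781494], [373.8982353210449, 204.47345066070557], [375.3805351257324, 226.7079620361328], [337.1504554748535, 229.2566375732422]] [[0.4452, 0.0205, 0.032], [0.4517, -0.0918, 0.032], [0.3865, -0.0952, 0.032], [0.3802, 0.0169, 0.032]] [ 0.41591978 -0.03742632  0.032     ] [np.float64(0.112), np.float64(0.065)]
offS [[329.79755783081055, 240.02195072174072], [367.61219787597656, 226.0902452468872], [373.8951225280762, 243.14390563964844], [336.08048248291016, 257.07561111450195]] [[0.2757, -0.2324, 0.03], [0.4019, -0.2548, 0.03], [0.3774, -0.3166, 0.03], [0.2556, -0.2933, 0.03]] [ 0.32763776 -0.27428408  0.03      ] [np.float64(0.128), np.float64(0.066)]
tin [0.41302463 0.08281686 0.115     ]
```

```bash
cat >> h.py <<'E'
from scipy.spatial.transform import Rotation as Ro
p=np.load('cradle.npy')
def C(x,y,z): # cradle mm -> world m
    c,s=np.cos(p[2]),np.sin(p[2]);return np.array([p[0]+(c*x-s*y)/1e3,p[1]+(s*x+c*y)/1e3,z/1e3])
def plan(*wps): # (pos m, heading deg of tool y) -> turn deg, shift mm from the present pose
    s=state();q=s['eef_rot'];R=Ro.from_quat([*q[1:],q[0]])
    for pos,h in wps:
        a=np.radians(h);y=np.array([np.cos(a),np.sin(a),0]);z=np.array([0,0,-1.]);x=np.cross(y,z)
        Rt=Ro.from_matrix(np.c_[x,y,z]);print((R.inv()*Rt).as_rotvec(True).round(1),(R.inv().apply(pos-s['tool_pos'])*1e3).round(1))
H=90+np.degrees(p[2])
E
python3 - <<'E'
from h import *
print(H);a=C(-114,-41,60);b=a.copy();b[2]=.15;m=np.array([.25,.43,.26])
plan((m,100),(b,H),(a,H))
E
```

```text
118.45342238685316
[ -0.1  -0.  -23.2] [-145.5  -24.1  -61.2]
[ -0.1  -0.  -41.6] [-357.2  -50.9   48.8]
[ -0.1  -0.  -41.6] [-357.2  -50.8  138.8]
```

Request:
move_arm(
  commands=[
    [[0, 0, -5], [-10, -5, -40], 36],
    [[0, 0, -12], [-50, -10, -61], 36],
    [[0, 0, -18], [-100, -17, -61], 36],
    [[0, 0, -23], [-145, -24, -61], 36],
    [[0, 0, -31], [-190, -30, -61], 36],
    [[0, 0, -38], [-240, -36, -61], 36],
    [[0, 0, -41.6], [-285, -42, -50], 36],
    [[0, 0, -41.6], [-330, -48, -20], 36],
    [[0, 0, -41.6], [-357, -51, 20], 36],
    [[0, 0, -41.6], [-357, -51, 50], 36],
    [[0, 0, -41.6], [-357, -51, 50], 36],
    [[0, 0, -41.6], [-357, -51, 50], 36],
    [[0, 0, -41.6], [-357, -51, 50], 36],
    [[0, 0, -41.6], [-357, -51, 50], 36],
  ],
  grip_force=20,
)

```text
clock: 1.5
tool_pos: [0.4502, 0.3569, 0.1512]
eef_rot: [0.001, -0.246, 0.969, 0.001]
force: [0.2, 0.7, 0.1]
finger_gap: 0.036
grip_force: 0.0
```

```bash
python3 - <<'E'
from h import *
a=C(-114,-41,60);plan((a,H));print(state()['tool_pos'],state()['finger_gap'])
for n,b in(('top',(185,165,260,240)),('scene',(230,50,330,130))):
    f=camera(n)['frame'];x0,y0,x1,y1=b;cv2.imwrite(f'pics/{n}1.png',cv2.resize(f[y0:y1,x0:x1],None,fx=5,fy=5,interpolation=cv2.INTER_CUBIC))
a=cv2.imread('pics/top1.png');b=cv2.imread('pics/scene1.png');o=np.zeros((400,800,3),np.uint8);o[:375,:375]=a;b=cv2.resize(b,(425,340));o[:340,375:]=b;cv2.imwrite('pics/two1.png',o)
E
```

```text
[0.  0.2 0. ] [ 1.  -1.1 91.2]
[0.45019406 0.35686788 0.15116767] 0.03603960061458591
```

View pics/two1.png

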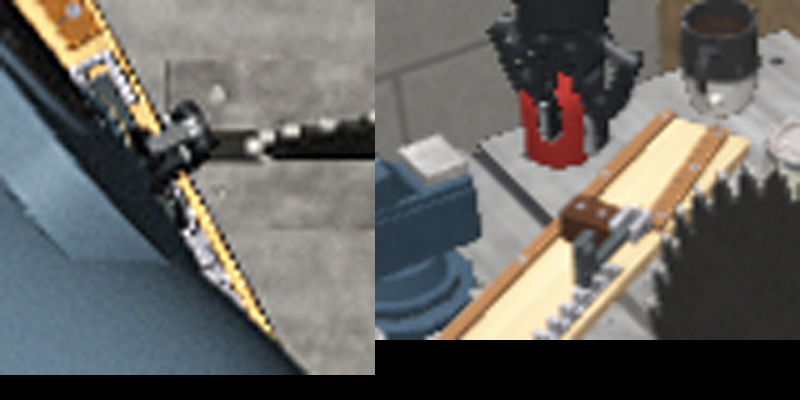

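The gripper hangs over the cradle, and in the scene crop the lug is at about (585,250), which is about (279,109) in the full image. I'll check that against the predicted position.

```bash
python3 - <<'E'
from h import *
S=pickle.load(open('scene.pkl','rb'));T=pickle.load(open('top.pkl','rb'))
print('scene px pred lug corners (top/bottom, x+-14)',proj(S,[C(-128,-41,87),C(-100,-41,87),C(-128,-41,53),C(-100,-41,53)]).round(1).tolist())
print('top',proj(T,[C(-128,-41,87),C(-100,-41,87)]).round(1).tolist())
# dark lug mask in both first images
for n,c,b in(('S',S,(265,85,300,125)),('T',T,(200,175,228,220))):
    x0,y0,x1,y1=b;h=cv2.cvtColor(c['frame'],cv2.COLOR_BGR2GRAY)[y0:y1,x0:x1];
    for r in range(0,y1-y0): print(n,y0+r,''.join('#' if v<75 else '+' if v<105 else '.' for v in h[r]))
E
```

```text
scene px pred lug corners (top/bottom, x+-14) [[276.7, 107.7], [280.5, 103.6], [277.4, 115.0], [281.2, 110.9]]
top [[219.9, 209.8], [215.2, 201.1]]
S 85 +################..................
S 86 +###############...................
S 87 .+#############..........+.........
S 88 ....##########..........+..........
S 89 .......##+.............+...........
S 90 ......................+............
S 91 ...................................
S 92 ...................................
S 93 ...................+...............
S 94 ...................................
S 95 +..................................
S 96 #+...........++++..................
S 97 ##+........+++++++.................
S 98 +##+......++...++++................
S 99 .+##+....+++++++++.+++.............
S 100 ..+##+...#++#+###..++..............
S 101 ...+##+..#######++++...............
S 102 ....+#..+#######++++...............
S 103 .........##########+........+++.+..
S 104 ........+#####+.+###+...+..++......
S 105 ........+####+..####+..++..........
S 106 ..........##+..+###++.+#...........
S 107 ..............++##++.+#.........+#+
S
[... 1587 characters left out ...]

T 200 ..............#+++..........
T 201 ..............++###....#....
T 202 ..............#++##.........
T 203 ..............##+###.#..#...
T 204 ..............##++##++......
T 205 ...............#++#+#+#..#..
T 206 ...............#+++###....+.
T 207 ................#++###......
T 208 ................+#++##+....+
T 209 .................#++###.#...
T 210 ..................####+.#...
T 211 ....................+..#....
T 212 ............................
T 213 ............................
T 214 ............................
T 215 ............................
T 216 ............................
T 217 ............................
T 218 ..........................#.
T 219 ............................
```

The predicted lug position agrees with both images, so I'm descending.

Request:
move_arm(
  commands=[
    [[0, 0, 0], [1, -1, 40], 36],
    [[0, 0, 0], [1, -1, 70], 36],
    [[0, 0, 0], [1, -1, 91], 36],
    [[0, 0, 0], [1, -1, 91], 36],
    [[0, 0, 0], [1, -1, 91], 20],
    [[0, 0, 0], [1, -1, 91], 4],
    [[0, 0, 0], [1, -1, 91], 4],
    [[0, 0, 0], [1, -1, 91], 4],
    [[0, 0, 0], [1, -1, 91], 4],
    [[0, 0, 0], [1, -1, 91], 4],
  ],
  grip_force=30,
)

```text
clock: 2.6
tool_pos: [0.4496, 0.3546, 0.0584]
eef_rot: [0.0, -0.246, 0.969, 0.0]
force: [-0.0, -0.2, -0.2]
finger_gap: 0.0039
grip_force: 0.0
```

```bash
python3 - <<'E'
from h import *
o=np.zeros((500,800,3),np.uint8)
f=camera('top')['frame'][165:240,185:260];o[:400,:400]=cv2.resize(f,(400,400),interpolation=cv2.INTER_CUBIC)
f=camera('scene')['frame'][60:140,240:320];o[:400,400:]=cv2.resize(f,(400,400),interpolation=cv2.INTER_CUBIC)
cv2.imwrite('pics/two2.png',o)
E
```

```text
(no output)
```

View pics/two2.png

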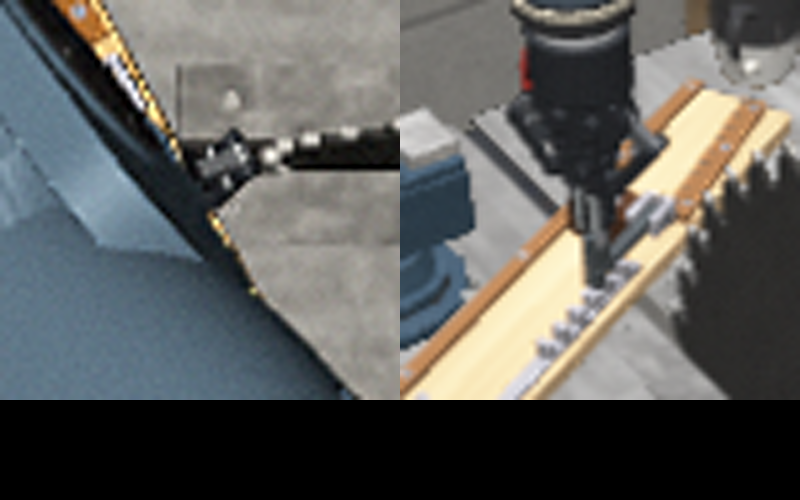

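```bash
python3 - <<'E'
from h import *
S=pickle.load(open('scene.pkl','rb'));c=camera('scene');s=state();q=s['eef_rot'];R=Ro.from_quat([*q[1:],q[0]])
t=s['tool_pos'];print(t,s['finger_gap'])
tip=proj(S,[t,t+R.apply([0,0,-.019]),t+R.apply([0,0,-.04])]);lug=proj(S,[C(-128,-41,87),C(-100,-41,87),C(-128,-41,53),C(-100,-41,53)])
print(tip.round(1).tolist())
o=np.zeros((500,800,3),np.uint8)
for i,f in enumerate((S['frame'],c['frame'])):
    g=cv2.resize(f[85:125,262:302],(400,400),interpolation=cv2.INTER_CUBIC)
    if i==0:
        for P,col in((lug,(0,0,255)),(tip,(0,255,0))):
            for u,v in P: cv2.circle(g,(int((u-262+.5)*10),int((v-85+.5)*10)),3,col,-1)
    o[:400,i*400:i*400+400]=g
cv2.imwrite('pics/two3.png',o)
E
```

```text
[0.4494717  0.3544929  0.05820436] 0.004124545703346193
[[279.2, 112.0], [278.8, 108.0], [278.4, 103.4]]
```

View pics/two3.png

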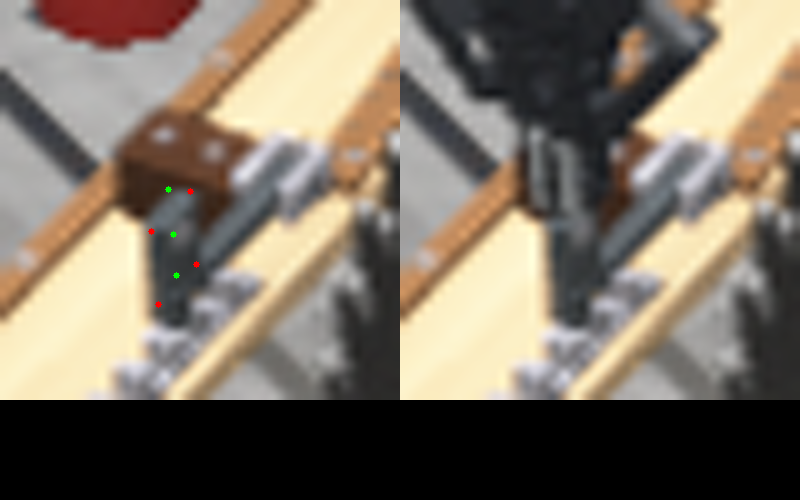

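The overlay shows the predicted lug where the real one is, at crop (150–195,190–305). In the right half the fingertips seem to end at row 235, higher than the TCP should be. I'll lift clear with the fingers shut and measure the tip.

Request:
move_arm(
  commands=[
    [[0, 0, 0], [0, 0, -30], 4],
    [[0, 0, 0], [0, 0, -60], 4],
    [[0, 0, 0], [0, 0, -60], 4],
    [[0, 0, 0], [0, 0, -60], 4],
  ],
)

```text
clock: 3.15
tool_pos: [0.4498, 0.3548, 0.1185]
eef_rot: [0.0, -0.246, 0.969, 0.0]
force: [-0.3, -0.7, 0.1]
finger_gap: 0.004
grip_force: 0.0
```

```bash
python3 - <<'E'
from h import *
c=camera('scene');s=state();q=s['eef_rot'];R=Ro.from_quat([*q[1:],q[0]]);t=s['tool_pos'];print(t,s['finger_gap'],s['force'])
P=proj(c,[t,t+[0,0,.019],t+[0,0,.04]]);print(P.round(1).tolist())
g=cv2.resize(c['frame'][70:130,250:310],(600,600),interpolation=cv2.INTER_CUBIC)
for u,v in P: cv2.circle(g,(int((u-250+.5)*10),int((v-70+.5)*10)),3,(0,255,0),-1)
cv2.imwrite('pics/one4.png',g)
E
```

```text
[0.44932691 0.35436622 0.11768153] 0.0037457573477739036 [-0.54465735 -1.37535145 -0.3064379 ]
[[278.0, 99.1], [277.5, 94.8], [277.1, 90.0]]
```

View pics/one4.png

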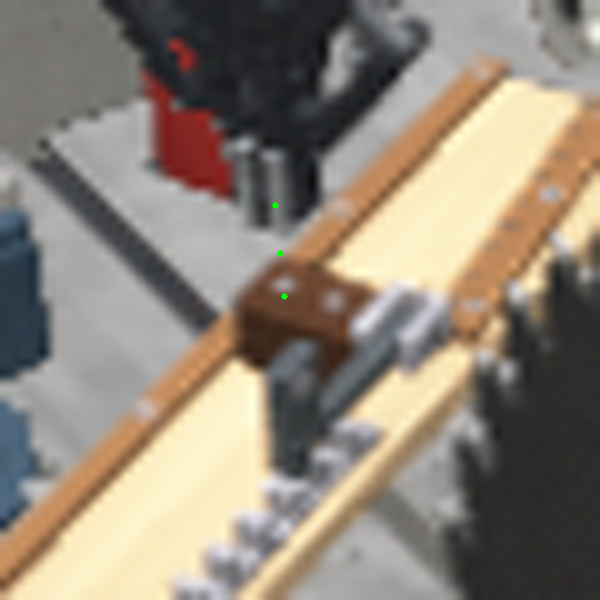

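The closed fingertips end at crop row 228, about 29 mm above the projected TCP dot. So either the tip is short or the tool is offset. I'll triangulate the knuckle from the second picture pair to tell which.

```bash
python3 - <<'E'
from h import *
S=pickle.load(open('scene.pkl','rb'));T=pickle.load(open('top.pkl','rb'))
def tri(a,b):
    o1,d1=ray(T,a);o2,d2=ray(S,b);d1/=np.linalg.norm(d1);d2/=np.linalg.norm(d2)
    k=np.linalg.lstsq(np.c_[d1,-d2],o2-o1,rcond=None)[0];return o1+d1*k[0],o2+d2*k[1]
n=np.array([np.sin(p[2]),-np.cos(p[2]),0])
for a in((225,195),(227.2,195),(230,198)):
  for b in((291,89),(288,87)):
    A,B=tri(a,b);m=(A+B)/2;print(a,b,m.round(3),'miss mm',np.linalg.norm(A-B)*1e3,'lat',(m-[.4496,.3546,.058])@n*1e3,'fwd',(m-[.4496,.3546,.058])@[np.cos(p[2]),np.sin(p[2]),0]*1e3)
f=camera('top')['frame'];g=cv2.cvtColor(f,cv2.COLOR_BGR2HSV)
for r in range(180,225):print(r,' '.join('%3d'%v for v in g[r,205:240,2]))
E
```

```text
(225, 195) (291, 89) [0.479 0.317 0.172] miss mm 12.80143335703074 lat 47.30703325129704 fwd 7.635206372187831
(225, 195) (288, 87) [0.474 0.318 0.182] miss mm 2.3764065391833964 lat 44.02641915265239 fwd 3.505585113033522
(227.2, 195) (291, 89) [0.477 0.311 0.176] miss mm 9.898027690589808 lat 51.627331336118154 fwd 3.5040727670384646
(227.2, 195) (288, 87) [0.472 0.312 0.186] miss mm 0.4628577399377317 lat 48.346908874041766 fwd -0.6059229372839398
(230, 198) (291, 89) [0.47  0.301 0.184] miss mm 13.060784241275345 lat 56.63791214739893 fwd -7.402484877233668
(230, 198) (288, 87) [0.465 0.302 0.194] miss mm 2.764548028041277 lat 53.3288430765864 fwd -11.368431292787315
180 109  77 161 208 242  53 255 130 147 150 151 154 156  91 133 124 124 131 121 124 126 132 118 118 118 127 124 143 154 146 144 140 142 146 146
181  91  85  92 210 235 108 219  73 146 151 149 147 150 108 140 127 129 139 133 129 126 123 115 108 118 115 127 135 142 142 139 131 141 144 143
182  89  87  81 118 209 247 157 255 120 151 146 145 145 113 143 137 131 132 133 129 124 124 141 192 132 108 122 133 142 142 135 128 
[... 5359 characters left out ...]
 116 113 110 105 107 103  98  95  95  88  87  81  81  72  71  65  66  54  47  33 135 255 255 255 166 121 144 148 144 152 146
221 124 123 112 113 113 110 113 111 109 107 102  97 101  94  89  88  85  82  77  71  68  58  54  41  42 124 226 255 255 105 143 145 142 138 147
222 124 123 116 120 120 112 113 110 112 102 102 103 104  99 100  91  87  87  82  80  69  67  61  52  44  36  93 248 255 171 120 150 145 139 147
223 125 124 119 120 119 118 119 114 118 110 105 103 108  98  98  99  93  87  84  81  75  74  69  59  49  44  33  89 205 255  94 160 152 149 153
224 126 123 121 123 118 121 117 117 116 112 114 111 106 100  98  97  95  90  89  89  74  76  74  70  63  51  51  37  66 194 188 140 164 156 159
```

The horizontal position is right, since the knuckle triangulates with no forward offset. The tip is therefore about 29 mm higher than reported. I'll descend deeper, which is safe either way, and close.

Request:
move_arm(
  commands=[
    [[0, 0, 0], [0, 0, 0], 36],
    [[0, 0, 0], [0, 0, 0], 36],
    [[0, 0, 0], [0, 0, 0], 36],
    [[0, 0, 0], [0, 0, 30], 36],
    [[0, 0, 0], [0, 0, 50], 36],
    [[0, 0, 0], [0, 0, 65], 36],
    [[0, 0, 0], [0, 0, 75], 36],
    [[0, 0, 0], [0, 0, 83], 36],
    [[0, 0, 0], [0, 0, 83], 36],
    [[0, 0, 0], [0, 0, 83], 36],
    [[0, 0, 0], [0, 0, 83], 20],
    [[0, 0, 0], [0, 0, 83], 4],
    [[0, 0, 0], [0, 0, 83], 4],
    [[0, 0, 0], [0, 0, 83], 4],
    [[0, 0, 0], [0, 0, 83], 4],
  ],
  grip_force=30,
)

```text
clock: 4.75
tool_pos: [0.4488, 0.3569, 0.0361]
eef_rot: [0.0, -0.246, 0.969, 0.002]
force: [-8.8, 15.4, 1.7]
finger_gap: 0.0101
grip_force: 35.4
```

It's gripped. I'll relieve the side load, then lift along the pivot arc.

Request:
move_arm(
  commands=[
    [[0, 0, 0], [0, 2.5, 0], 4],
    [[0, 0, 0], [0, 2.5, 0], 4],
    [[0, 0, 0], [-1.7, 2.5, -4], 4],
    [[0, 0, 0], [-3.4, 2.5, -8], 4],
    [[0, 0, 0], [-5.5, 2.5, -11.5], 4],
    [[0, 0, 0], [-7.6, 2.5, -15.3], 4],
    [[0, 0, 0], [-11, 2.5, -20.5], 4],
    [[0, 0, 0], [-15, 2.5, -25.6], 4],
    [[0, 0, 0], [-15, 2.5, -25.6], 4],
    [[0, 0, 0], [-15, 2.5, -25.6], 4],
    [[0, 0, 0], [-15, 2.5, -25.6], 4],
  ],
  grip_force=30,
)

```text
clock: 5.85
tool_pos: [0.4615, 0.3642, 0.061]
eef_rot: [0.0, -0.246, 0.969, 0.0]
force: [-1.6, 5.1, -2.5]
finger_gap: 0.0102
grip_force: 34.0
```

Request:
move_arm(
  commands=[
    [[0, 0, 0], [5, 0.5, 0], 4],
    [[0, 0, 0], [15, 0.5, 0], 4],
    [[0, 0, 0], [30, 0.5, 0], 4],
    [[0, 0, 0], [45, 0.5, 0], 4],
    [[0, 0, 0], [60, 0.5, 0], 4],
    [[0, 0, 0], [75, 0.5, 0], 4],
    [[0, 0, 0], [90, 0.5, 0], 4],
    [[0, 0, 0], [105, 0.5, 0], 4],
    [[0, 0, 0], [115, 0.5, 0], 4],
    [[0, 0, 0], [120, 0.5, 0], 4],
    [[0, 0, 0], [120, 0.5, 0], 4],
    [[0, 0, 0], [120, 0.5, 0], 4],
  ],
  grip_force=30,
)

```text
clock: 7.05
tool_pos: [0.3547, 0.3069, 0.061]
eef_rot: [-0.0, -0.246, 0.969, 0.0]
force: [-4.2, 4.2, 1.1]
finger_gap: 0.0101
grip_force: 34.3
```

Request:
move_arm(
  commands=[
    [[0, 0, 0], [4, 0, 5], 4],
    [[0, 0, 0], [7.4, 0, 10.3], 4],
    [[0, 0, 0], [9.5, 0, 14], 4],
    [[0, 0, 0], [11.6, 0, 17.6], 4],
    [[0, 0, 0], [13.3, 0, 21.6], 4],
    [[0, 0, 0], [14.5, 0, 24.5], 4],
    [[0, 0, 0], [14.5, 0, 24.5], 4],
    [[0, 0, 0], [14.5, 0, 24.5], 36],
    [[0, 0, 0], [14.5, 0, 24.5], 36],
    [[0, 0, 0], [14.5, 0, 24.5], 36],
    [[0, 0, 0], [14.5, 0, -10], 36],
    [[0, 0, 0], [14.5, 0, -60], 36],
    [[0, 0, 0], [14.5, 0, -110], 36],
    [[0, 0, 0], [14.5, 0, -160], 60],
    [[0, 0, 0], [14.5, 0, -160], 85],
  ],
  grip_force=30,
)

```text
clock: 8.55
tool_pos: [0.345, 0.3018, 0.2267]
eef_rot: [0.004, -0.246, 0.969, 0.002]
force: [0.9, 0.2, -0.6]
finger_gap: 0.0636
grip_force: 0.0
```

```bash
python3 - <<'E'
from h import *
Ho=79.5
o=np.array([.3321,-.2611,.12]);v=np.array([.31,.10,.24])
plan((v,100),(o,Ho));print(state()['tool_pos'])
E
```

```text
[ 0.2  0.5 18.4] [ 126.7 -160.8  -14.6]
[ 0.3  0.4 38.9] [ 280.1 -489.1  103.6]
[0.34495927 0.30179637 0.22674293]
```

Request:
move_arm(
  commands=[
    [[0, 0, 8], [42, -30, -10], 85],
    [[0, 0, 12], [84, -70, -15], 85],
    [[0, 0, 18], [127, -115, -15], 85],
    [[0, 0, 18], [127, -161, -15], 85],
    [[0, 0, 22], [145, -200, -15], 85],
    [[0, 0, 26], [165, -245, -15], 85],
    [[0, 0, 30], [185, -290, -15], 85],
    [[0, 0, 34], [205, -335, -15], 85],
    [[0, 0, 38], [225, -380, 0], 85],
    [[0, 0, 38.9], [250, -430, 30], 85],
    [[0, 0, 38.9], [280, -489, 70], 85],
    [[0, 0, 38.9], [281, -492, 100], 85],
    [[0, 0, 38.9], [281, -492, 103], 85],
    [[0, 0, 38.9], [281, -492, 103], 85],
    [[0, 0, 38.9], [281, -492, 103], 85],
    [[0, 0, 38.9], [281, -492, 103], 85],
    [[0, 0, 38.9], [281, -492, 103], 85],
  ],
)

```text
clock: 10.25
tool_pos: [0.3308, -0.2657, 0.1189]
eef_rot: [0.001, 0.091, 0.996, -0.0]
force: [0.0, 0.1, 0.1]
finger_gap: 0.0849
grip_force: 0.0
```

```bash
python3 - <<'E'
from h import *
S=camera('scene');T=camera('top')
plan((np.array([.332,-.264,0.0]),79.5));t=state()['tool_pos'];print(t)
o=np.zeros((450,800,3),np.uint8)
u,v=200,30
g=cv2.resize(T['frame'][140:290,350:500],(400,400),interpolation=cv2.INTER_CUBIC);o[:400,:400]=g
g=cv2.resize(S['frame'][180:280,300:400],(400,400),interpolation=cv2.INTER_CUBIC)
for q in proj(S,[t,t+[0,0,.03]]): cv2.circle(g,tuple(((q-[300,180]+.5)*4).astype(int).tolist()),2,(0,255,0),-1)
o[:400,400:]=g;cv2.imwrite('pics/two5.png',o)
# cradle stop check: brown block & lug
print(proj(S,[C(-134,0,52),C(-234,-41,87)]).round(1).tolist())
E
```

```text
[-0.   0.1  0.1] [ -0.7   2.1 118.7]
[ 0.33074251 -0.2657988   0.11872051]
[[267.3, 113.0], [261.4, 123.8]]
```

View pics/two5.png

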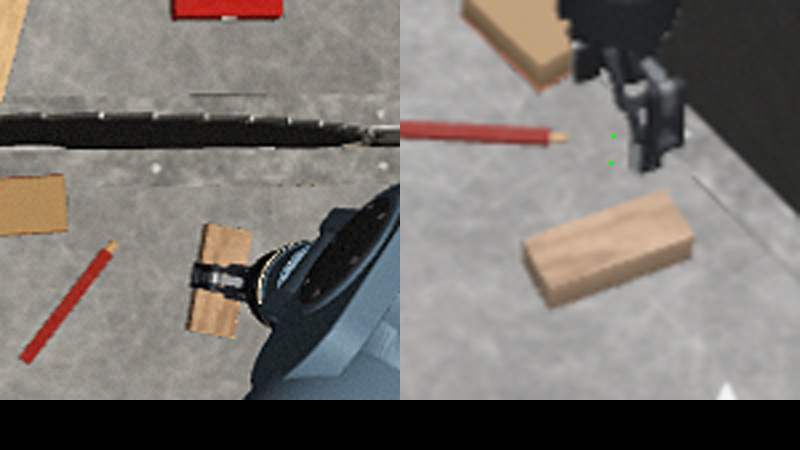

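The gripper is centred over the offcut: in the top crop the fingers are at (217,278) and the block at (220,280). Next I descend, allowing for the short tip.

Request:
move_arm(
  commands=[
    [[0, 0, 0], [0, 2, 40], 85],
    [[0, 0, 0], [0, 2, 80], 85],
    [[0, 0, 0], [0, 2, 110], 85],
    [[0, 0, 0], [0, 2, 125], 85],
    [[0, 0, 0], [0, 2, 132], 85],
    [[0, 0, 0], [0, 2, 139], 85],
    [[0, 0, 0], [0, 2, 139], 75],
    [[0, 0, 0], [0, 2, 139], 65],
    [[0, 0, 0], [0, 2, 139], 58],
    [[0, 0, 0], [0, 2, 139], 40],
    [[0, 0, 0], [0, 2, 139], 40],
    [[0, 0, 0], [0, 2, 139], 40],
    [[0, 0, 0], [0, 2, 139], 40],
  ],
  grip_force=30,
)

```text
clock: 11.65
tool_pos: [0.3309, -0.2646, -0.0205]
eef_rot: [0.001, 0.091, 0.996, -0.0]
force: [-1.6, 0.8, 9.4]
finger_gap: 0.0497
grip_force: 30.0
```

An upward force of 9.4 N means the fingertips touch the bench. I'll open, rise 11 mm and grip again, so the tips clear the cradle's fences.

Request:
move_arm(
  commands=[
    [[0, 0, 0], [0, 0, 0], 60],
    [[0, 0, 0], [0, 0, -2], 60],
    [[0, 0, 0], [0, 0, -6], 60],
    [[0, 0, 0], [0, 0, -11], 60],
    [[0, 0, 0], [0, 0, -11], 60],
    [[0, 0, 0], [0, 0, -11], 40],
    [[0, 0, 0], [0, 0, -11], 40],
    [[0, 0, 0], [0, 0, -11], 40],
    [[0, 0, 0], [0, 0, -11], 40],
    [[0, 0, 0], [0, 0, -11], 40],
  ],
  grip_force=40,
)

```text
clock: 12.65
tool_pos: [0.3307, -0.2645, -0.0097]
eef_rot: [0.0, 0.091, 0.996, -0.0]
force: [-4.1, 2.4, 15.9]
finger_gap: 0.0486
grip_force: 38.6
```

```bash
python3 - <<'E'
from h import *
S=camera('scene');t=state()['tool_pos']
g=cv2.resize(S['frame'][205:265,320:380],(600,600),interpolation=cv2.INTER_CUBIC)
n=np.array([np.cos(np.radians(79.5)),np.sin(np.radians(79.5)),0]);q=t-n*.0255
for z in(0,.01,.02,.03): 
    a=proj(S,[q*[1,1,0]+[0,0,z]])[0]; cv2.circle(g,tuple(((a-[320,205]+.5)*10).astype(int).tolist()),3,(0,255,0),-1)
cv2.imwrite('pics/one6.png',g)
E
```

```text
(no output)
```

View pics/one6.png

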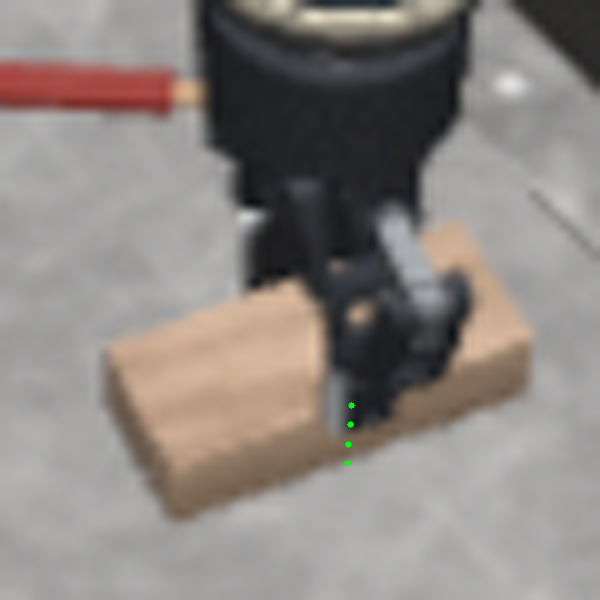

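The pad tip ends at crop row ~430, about 15 mm above the underside, so the grip is firm and clears the fences. I'll lift and check.

Request:
move_arm(
  commands=[
    [[0, 0, 0], [0, 0, -10], 40],
    [[0, 0, 0], [0, 0, -40], 40],
    [[0, 0, 0], [0, 0, -85], 40],
    [[0, 0, 0], [0, 0, -135], 40],
    [[0, 0, 0], [0, 0, -185], 40],
    [[0, 0, 0], [0, 0, -230], 40],
    [[0, 0, 0], [0, 0, -240], 40],
    [[0, 0, 0], [0, 0, -240], 40],
  ],
)

```text
clock: 13.5
tool_pos: [0.3311, -0.2647, 0.2311]
eef_rot: [0.001, 0.091, 0.996, -0.001]
force: [-0.5, -0.5, -2.5]
finger_gap: 0.0479
grip_force: 42.3
```

```bash
python3 - <<'E'
from h import *
e=C(-55,0,0)
plan((np.array([.31,.10,.23]),95),(np.array([.37,.36,.22]),H),(e+[0,0,.12],H));s=state();print(s['tool_pos'],s['force'],s['finger_gap'],e)
E
```

```text
[ -0.1   0.1 -15.5] [ 87.  354.8   0.5]
[ -0.1   0.1 -38.9] [ 75.3 621.4  10.2]
[ -0.1   0.1 -38.9] [-24.1 700.7 110.3]
[ 0.33114255 -0.26473864  0.23114727] [-0.51790419 -0.54407412 -2.45605705] 0.04794419512006685 [0.48237674 0.41975561 0.        ]
```

Request:
move_arm(
  commands=[
    [[0, 0, -2], [20, 40, 0], 40],
    [[0, 0, -4], [35, 85, 0], 40],
    [[0, 0, -6], [50, 130, 0], 40],
    [[0, 0, -8], [62, 175, 0], 40],
    [[0, 0, -10], [74, 220, 0], 40],
    [[0, 0, -12], [82, 265, 0], 40],
    [[0, 0, -14], [87, 310, 0], 40],
    [[0, 0, -16], [87, 355, 0], 40],
    [[0, 0, -20], [86, 400, 0], 40],
    [[0, 0, -25], [84, 445, 0], 40],
    [[0, 0, -30], [82, 490, 2], 40],
    [[0, 0, -34], [80, 535, 5], 40],
    [[0, 0, -38], [78, 580, 8], 40],
    [[0, 0, -38.9], [75, 621, 10], 40],
    [[0, 0, -38.9], [60, 640, 10], 40],
    [[0, 0, -38.9], [40, 660, 15], 40],
    [[0, 0, -38.9], [10, 680, 40], 40],
    [[0, 0, -38.9], [-22.5, 702.5, 75], 40],
    [[0, 0, -38.9], [-22.5, 702.5, 110], 40],
    [[0, 0, -38.9], [-22.5, 702.5, 110], 40],
  ],
)

```text
clock: 15.5
tool_pos: [0.4776, 0.4198, 0.1123]
eef_rot: [-0.005, -0.245, 0.969, -0.003]
force: [-0.3, -0.5, -1.1]
finger_gap: 0.0485
grip_force: 42.3
```

Request:
move_arm(
  commands=[
    [[0, 0, 0], [0, 0, 0], 40],
    [[0, 0, 0], [0, 0, 0], 40],
    [[0, 0, 0], [0, 0, 0], 40],
  ],
)

```text
clock: 15.8
tool_pos: [0.4805, 0.4231, 0.1221]
eef_rot: [0.001, -0.246, 0.969, 0.001]
force: [0.3, -0.6, -1.3]
finger_gap: 0.0481
grip_force: 42.3
```

```bash
python3 - <<'E'
from h import *
plan((C(-55,2.5,8.3),H));s=state();print(s['tool_pos'],s['force'],s['finger_gap'])
# numeric check of stop: brown/dark stop location in the scene view along cradle
c=camera('scene');print(proj(c,[C(-135,24,52),C(-135,-24,52),C(-175,24,52),C(-235,-41,80)]).round(1).tolist())
g=cv2.resize(c['frame'][70:160,225:315],(600,600),interpolation=cv2.INTER_CUBIC);cv2.imwrite('pics/one7.png',g)
E
```

```text
[ 0.   0.2 -0. ] [  0.3  -1.4 113.8]
[0.48054554 0.42307522 0.12207587] [ 0.29119073 -0.63874106 -1.2747607 ] 0.04805429799131451
[[261.8, 111.4], [272.6, 114.9], [256.1, 117.2], [261.4, 125.5]]
```

View pics/one7.png

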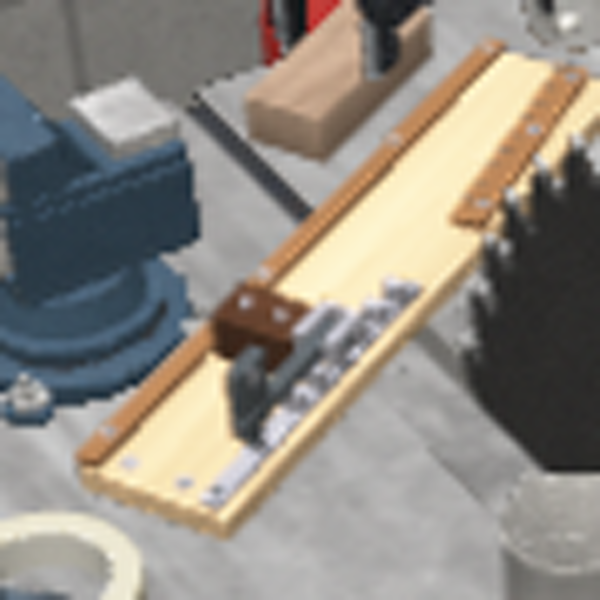

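The picture (my last) shows the stop drawn back at (255,315) with the bar down, the cradle free in front of it, and the offcut level above. I'll lower it.

Request:
move_arm(
  commands=[
    [[0, 0, 0], [0, -1.4, 40], 40],
    [[0, 0, 0], [0, -1.4, 75], 40],
    [[0, 0, 0], [0, -1.4, 95], 40],
    [[0, 0, 0], [0, -1.4, 104], 40],
    [[0, 0, 0], [0, -1.4, 108], 40],
    [[0, 0, 0], [0, -1.4, 111], 40],
    [[0, 0, 0], [0, -1.4, 112.5], 40],
    [[0, 0, 0], [0, -1.4, 112.5], 40],
  ],
)

```text
clock: 16.65
tool_pos: [0.4815, 0.4218, 0.0085]
eef_rot: [0.001, -0.246, 0.969, 0.0]
force: [-0.2, 0.7, 1.7]
finger_gap: 0.0482
grip_force: 42.6
```

Request:
move_arm(
  commands=[
    [[0, 0, 0], [0, 0, 0.7], 40],
    [[0, 0, 0], [0, 0, 0.7], 52],
    [[0, 0, 0], [0, 0, 0.7], 56],
    [[0, 0, 0], [0, 0, 0.7], 62],
    [[0, 0, 0], [0, 0, 0.7], 66],
    [[0, 0, 0], [0, 0, 0.7], 66],
    [[0, 0, 0], [0, 0, -10], 66],
    [[0, 0, 0], [0, 0, -40], 66],
    [[0, 0, 0], [0, 0, -80], 66],
    [[0, 0, 0], [0, 0, -125], 50],
    [[0, 0, 0], [0, 0, -125], 36],
    [[0, 0, 0], [0, 0, -125], 36],
  ],
)

```text
clock: 17.85
tool_pos: [0.4815, 0.4218, 0.1339]
eef_rot: [0.001, -0.246, 0.969, 0.001]
force: [-0.0, -0.1, -0.3]
finger_gap: 0.0359
grip_force: 0.0
```

```bash
python3 - <<'E'
from h import *
s=state();print(s['tool_pos'],s['force'],s['finger_gap'])
plan((C(-235,-38.4,125),H),(C(-235,-38.4,36),H))
# offcut check: wood top corners at z=48
c=camera('scene');f=c['frame'];h=cv2.cvtColor(f,cv2.COLOR_BGR2HSV)
print('pred top-face corners',proj(c,[C(x,y+2.5,48) for x in(-115,5) for y in(-25,25)]).round(1).tolist())
for n,x in(('top',camera('top')),):
  print('top pred',proj(x,[C(a,y+2.5,48) for a in(-115,5) for y in(-25,25)]).round(1).tolist())
for r in range(80,118):print(r,' '.join('%3d/%3d'%(h[r,k,0],h[r,k,1]) for k in range(258,296,2)))
E
```

```text
[0.48151169 0.42180088 0.13389732] [-0.01292681 -0.08219341 -0.29423663] 0.03589367419649925
[ 0.   0.1 -0. ] [180.2 -40.7   8.4]
[ 0.   0.1 -0. ] [180.5 -40.7  97.4]
pred top-face corners [[275.1, 112.8], [264.0, 109.1], [290.8, 96.1], [280.0, 92.7]]
top pred [[214.7, 209.5], [199.5, 217.9], [195.1, 173.4], [180.0, 181.7]]
80  18/ 11  17/ 15  20/  6  10/  5   1/190   1/187   1/189   1/186   1/188   1/190   1/190   0/185   0/ 12   0/  3  15/  3  30/  3   0/  1  15/ 24  14/130
81  20/ 13   0/  2   0/  3   0/  1   1/190   1/185   1/188   1/188   1/189   1/187   1/188   1/189   0/ 10  20/  5   0/  3  15/  3  30/  1  13/ 95  14/134
82  20/  4   0/  3  15/  3  15/  3   1/185   1/189   1/189   1/188   1/189   1/184   1/186   1/189   8/ 13  30/  2  10/  5  15/  3  14/ 22  14/129  14/134
83  15/  3   0/  1  15/  3  15/  3   1/189   1/188   1/188   1/190   1/190   1/185   1/184   1/185   5/ 10  30/  3   0/  2  30/  3  13/ 96  14/135  15/117
84  30/  3  30/  1  30/  1  15/  3   1/189   1/188   1/189   1/186   1/188   1/186   1/188   1/184   0/  9   0/  1  15/  3  13/ 25  14/132  14/134  21/ 73
[... 4433 characters left out ...]
/ 76  15/ 78  14/ 78  10/ 23 138/  9 120/ 12  17/ 74  18/ 81  17/ 94  15/ 12
114  12/ 17  10/122   7/ 69  11/140  11/127  13/ 93  13/ 78  14/ 76  14/ 78  13/ 76  14/ 78 170/  9  13/ 37 150/  6 135/  9  19/ 77  17/ 89  16/ 58  20/  5
115  10/ 68  10/113   7/ 39  10/138  11/134  11/132  11/113   8/ 32 150/  6  12/ 39  14/ 77 125/  7 133/ 11 132/  8  16/ 54  18/ 85  17/ 93  14/ 20  30/  3
116  10/124  11/135   9/ 98  11/137   8/ 54  10/118  11/136 143/ 10 138/  9 137/ 10  13/ 28 135/ 10 135/ 11 124/ 11  19/ 73  17/ 91  17/ 58   0/  3  30/  3
117  11/136  11/134  11/135  10/138   5/ 31   9/ 91   8/ 55 127/ 11 150/  5 132/  8 140/  8 140/  6 140/  7  12/ 38  20/ 77  17/ 93  15/ 18  10/  5  15/  3
```

The offcut lies flat between the fences; its top-face edges match the predicted corners within 1 px. Next I take the lug again.

Request:
move_arm(
  commands=[
    [[0, 0, 0], [45, -10, 0], 36],
    [[0, 0, 0], [90, -20, 0], 36],
    [[0, 0, 0], [135, -30, 0], 36],
    [[0, 0, 0], [177, -40.7, 0], 36],
    [[0, 0, 0], [177.5, -40.7, 0], 36],
    [[0, 0, 0], [177.5, -40.7, 10], 36],
    [[0, 0, 0], [177.5, -40.7, 40], 36],
    [[0, 0, 0], [177.5, -40.7, 70], 36],
    [[0, 0, 0], [177.5, -40.7, 88], 36],
    [[0, 0, 0], [177.5, -40.7, 97], 36],
    [[0, 0, 0], [177.5, -40.7, 97], 36],
    [[0, 0, 0], [177.5, -40.7, 97], 20],
    [[0, 0, 0], [177.5, -40.7, 97], 4],
    [[0, 0, 0], [177.5, -40.7, 97], 4],
    [[0, 0, 0], [177.5, -40.7, 97], 4],
    [[0, 0, 0], [177.5, -40.7, 97], 4],
  ],
  grip_force=30,
)

```text
clock: 19.55
tool_pos: [0.3448, 0.3016, 0.036]
eef_rot: [0.001, -0.246, 0.969, 0.001]
force: [0.3, 2.7, 5.7]
finger_gap: 0.0103
grip_force: 33.2
```

Gripped cleanly. Now I lift along the arc.

Request:
move_arm(
  commands=[
    [[0, 0, 0], [-1.7, 0, -4], 4],
    [[0, 0, 0], [-3.4, 0, -8], 4],
    [[0, 0, 0], [-5.5, 0, -11.5], 4],
    [[0, 0, 0], [-7.6, 0, -15.3], 4],
    [[0, 0, 0], [-11, 0, -20.5], 4],
    [[0, 0, 0], [-15, 0, -25.6], 4],
    [[0, 0, 0], [-18, 0, -28], 4],
    [[0, 0, 0], [-18, 0, -28], 4],
    [[0, 0, 0], [-18, 0, -28], 4],
  ],
  grip_force=30,
)

```text
clock: 20.45
tool_pos: [0.3596, 0.3094, 0.0631]
eef_rot: [-0.0, -0.246, 0.969, 0.0]
force: [-2.9, 4.0, -2.0]
finger_gap: 0.0104
grip_force: 31.0
```

Request:
move_arm(
  commands=[
    [[0, 0, 0], [-5, 0, 0], 4],
    [[0, 0, 0], [-10, 0, 0], 4],
    [[0, 0, 0], [-16, 0, 0], 4],
    [[0, 0, 0], [-22, 0, 0], 4],
    [[0, 0, 0], [-28, 0, 0], 4],
    [[0, 0, 0], [-34, 0, 0], 4],
    [[0, 0, 0], [-40, 0, 0], 4],
    [[0, 0, 0], [-46, 0, 0], 4],
    [[0, 0, 0], [-52, 0, 0], 4],
    [[0, 0, 0], [-58, 0, 0], 4],
    [[0, 0, 0], [-64, 0, 0], 4],
    [[0, 0, 0], [-70, 0, 0], 4],
    [[0, 0, 0], [-76, 0, 0], 4],
    [[0, 0, 0], [-82, 0, 0], 4],
    [[0, 0, 0], [-86, 0, 0], 4],
    [[0, 0, 0], [-90, 0, 0], 4],
    [[0, 0, 0], [-90, 0, 0], 4],
  ],
  grip_force=30,
)

```text
clock: 22.15
tool_pos: [0.4398, 0.3526, 0.0632]
eef_rot: [0.0, -0.246, 0.969, -0.0]
force: [0.1, 2.7, -6.4]
finger_gap: 0.0107
grip_force: 30.6
```

Request:
move_arm(
  commands=[
    [[0, 0, 0], [-2, 0, 0], 4],
    [[0, 0, 0], [-4, 0, 0], 4],
    [[0, 0, 0], [-6, 0, 0], 4],
    [[0, 0, 0], [-8, 0, 0], 4],
    [[0, 0, 0], [-10, 0, 0], 4],
    [[0, 0, 0], [-10, 0, 0], 4],
  ],
)

```text
clock: 22.75
tool_pos: [0.4483, 0.3573, 0.0633]
eef_rot: [0.0, -0.246, 0.969, -0.0]
force: [-1.0, 0.4, -4.4]
finger_gap: 0.0103
grip_force: 30.7
```

Request:
move_arm(
  commands=[
    [[0, 0, 0], [-1, 0, 0], 4],
    [[0, 0, 0], [-2, 0, 0], 4],
    [[0, 0, 0], [-3, 0, 0], 4],
    [[0, 0, 0], [-4, 0, 0], 4],
    [[0, 0, 0], [-4, 0, 0], 4],
  ],
)

```text
clock: 23.25
tool_pos: [0.4516, 0.359, 0.0633]
eef_rot: [-0.0, -0.246, 0.969, -0.0]
force: [-3.4, -0.9, -2.6]
finger_gap: 0.0101
grip_force: 31.0
```

Request:
move_arm(
  commands=[
    [[0, 0, 0], [-1, 0, 0], 4],
    [[0, 0, 0], [-2, 0, 0], 4],
    [[0, 0, 0], [-3, 0, 0], 4],
    [[0, 0, 0], [-3, 0, 0], 4],
  ],
)

```text
clock: 23.65
tool_pos: [0.4536, 0.3601, 0.0633]
eef_rot: [-0.001, -0.246, 0.969, -0.0]
force: [-7.1, -3.9, 1.9]
finger_gap: 0.0101
grip_force: 31.7
```

Request:
move_arm(
  commands=[
    [[0, 0, 0], [-1, 0, 0], 4],
    [[0, 0, 0], [-2, 0, 0], 4],
    [[0, 0, 0], [-3, 0, 0], 4],
    [[0, 0, 0], [-3, 0, 0], 4],
  ],
  grip_force=40,
)

```text
clock: 24.05
tool_pos: [0.4553, 0.361, 0.0634]
eef_rot: [-0.001, -0.246, 0.969, -0.0]
force: [-14.0, -8.4, 10.4]
finger_gap: 0.0098
grip_force: 43.8
```

Request:
move_arm(
  commands=[
    [[0, 0, 0], [-1, 0, 0], 4],
    [[0, 0, 0], [-2, 0, 0], 4],
    [[0, 0, 0], [-3, 0, 0], 4],
    [[0, 0, 0], [-3, 0, 0], 4],
  ],
  grip_force=50,
)

```text
clock: 24.45
tool_pos: [0.4568, 0.3618, 0.0635]
eef_rot: [-0.002, -0.246, 0.969, -0.001]
force: [-24.9, -12.8, 19.9]
finger_gap: 0.0099
grip_force: 52.5
```

```bash
python3 - <<'E'
from h import *
c=camera('scene');h=cv2.cvtColor(c['frame'],cv2.COLOR_BGR2HSV)
for a in(85,90,95):print(a,proj(c,[C(a,5,48),C(a,28,48),C(a-120,5,48)]).round(1).tolist())
for r in range(70,110):print(r,' '.join('%3d/%3d'%(h[r,k,0],h[r,k,1]) for k in range(266,302,2)))
E
```

```text
85 [[294.7, 83.9], [289.9, 82.4], [279.7, 99.6]]
90 [[295.3, 83.3], [290.5, 81.8], [280.3, 98.9]]
95 [[295.9, 82.7], [291.1, 81.2], [281.0, 98.2]]
70   0/147 108/ 34 100/ 40 114/ 32 114/ 31 110/ 20 114/ 31 113/ 26 113/ 28 114/ 34 100/ 24  18/ 11   0/  2  15/  3  30/  1  15/  3  15/  3  30/  1
71 179/153 110/ 40 105/ 28 102/ 32 114/ 31 114/ 32 105/ 37 113/ 26 108/ 34 113/ 29 105/ 16   0/  3  20/  5  15/  3  10/  4  15/  3  15/  3 150/  1
72   0/159  96/ 34 105/ 28 107/ 44 108/ 31 113/ 26 105/ 26 110/ 37 105/ 27 108/ 34 108/ 38   0/  0  30/  1   0/  3   0/  0   0/  1  10/  5  15/  3
73   0/178 113/ 27  98/ 28 114/ 30 108/ 33 105/ 25 114/ 32 110/ 38 105/ 26 108/ 35 105/ 31   0/  0  15/  3  15/  3  30/  3   0/  3  30/  3  30/  2
74   1/187 120/ 21 110/ 38 113/ 26 105/ 26 108/ 32 114/ 31 120/ 20 105/ 27 103/ 48 110/ 23   0/  0   0/  1  15/  3  15/  3  15/  3  15/  3  15/  3
75 169/ 43 120/ 27 120/ 21 105/ 37 108/ 32 102/ 34 113/ 26 110/ 20 110/ 39 120/ 28 110/ 23 150/  1 150/  1  30/  1   0/  1  10/  4  14/ 36  10/  5
76 102/ 19  98/ 31 125/ 39 105/ 38 108/ 34 108/ 32 108/ 31 120/ 33 108/
[... 4236 characters left out ...]
/132 100/  9  98/ 15  98/ 16 113/ 10 102/ 21  99/ 22 120/ 15 120/ 11 120/  5  21/ 68  21/ 73  15/ 13  17/ 77
106  15/  3  13/120  13/134  12/131  10/138 100/  9 100/ 23  98/ 18 103/ 25 102/ 18  95/ 24 126/  9 130/  6  16/ 73  21/ 65  21/ 77  10/  6  15/  6
107  13/ 70  13/133  14/135  14/111  10/136  98/ 12  84/ 19  96/ 17 103/ 23 105/ 17  10/ 27   0/ 12 150/  4  21/ 69  21/ 65  16/ 90   0/  7   0/  2
108  14/118  14/131  15/103  18/ 84  13/123 108/ 15  96/ 17  96/ 20  98/ 18  12/ 25  14/101  16/ 59  15/ 53  21/ 67  22/ 63  17/ 92   0/ 10  15/  5
109  14/130  14/136  21/ 77  23/ 58  23/ 59  99/ 18  90/ 16  90/ 18  15/ 50  12/120  20/ 80  19/ 79  20/ 70  22/ 67  17/ 89  17/ 78  10/ 14  45/  7
```

The offcut's front corner is at about (290,82), as predicted for the wedge, and the push reached 28 N, so it is firmly wedged. I'll back off to the notch behind it, 0.114, with the bar still lifted.

Request:
move_arm(
  commands=[
    [[0, 0, 0], [2, 0, 0], 4],
    [[0, 0, 0], [5, 0, 0], 4],
    [[0, 0, 0], [9, 0, 0], 4],
    [[0, 0, 0], [13, 0, 0], 4],
    [[0, 0, 0], [17, 0, 0], 4],
    [[0, 0, 0], [17, 0, 0], 4],
    [[0, 0, 0], [17, 0, 0], 4],
  ],
  grip_force=30,
)

```text
clock: 25.2
tool_pos: [0.4441, 0.355, 0.0634]
eef_rot: [-0.0, -0.246, 0.969, -0.0]
force: [-1.5, -0.5, -2.6]
finger_gap: 0.0096
grip_force: 49.1
```

```bash
python3 - <<'E'
from h import *
s=state();print(s['tool_pos'],s['force'],s['finger_gap'],p)
def cr(w):
    d=np.array(w)[:2]-p[:2];c,q=np.cos(p[2]),np.sin(p[2]);return np.array([c*d[0]+q*d[1],-q*d[0]+c*d[1]])*1e3
for n,w in dict(now=s['tool_pos'],grip1=[.4488,.3569],lift1=[.4615,.3642],back=[.3547,.3069],grip2=[.3448,.3016],lift2=[.3596,.3094],wedge=[.4568,.3618]).items():print(n,cr(w).round(1))
c=camera('scene');h=cv2.cvtColor(c['frame'],cv2.COLOR_BGR2HSV)
# stop block (dark brown) hue<14, sat>100, val<120
m=((h[...,0]<14)&(h[...,1]>80)&(h[...,2]<125))
print([(r,np.flatnonzero(m[r,255:300])[[0,-1]]+255) for r in range(94,118) if m[r,255:300].any()])
for f in(-22,-30,-36):print(f,proj(c,[C(f,26,52),C(f-40,26,52),C(f-40,-22,52)]).round(1).tolist())
E
```

```text
[0.44414307 0.35504215 0.0633503 ] [-1.50260619 -0.49319683 -2.59571483] 0.009632359252834089 [0.530733   0.44596004 0.4966059 ]
now [-119.4  -38.7]
grip1 [-114.5  -39.3]
lift1 [-99.8 -38.9]
back [-221.   -38.4]
grip2 [-232.3  -38.3]
lift2 [-215.5  -38.5]
wedge [-105.1  -38.8]
[(102, array([271, 283])), (103, array([270, 283])), (104, array([270, 282])), (105, array([270, 281])), (106, array([270, 281])), (107, array([271, 273])), (108, array([270, 272])), (109, array([271, 272])), (110, array([284, 284])), (111, array([281, 281])), (112, array([279, 281]))]
-22 [[276.7, 95.5], [271.4, 101.0], [282.0, 104.4]]
-30 [[275.7, 96.6], [270.4, 102.1], [280.9, 105.5]]
-36 [[274.9, 97.4], [269.5, 102.9], [280.1, 106.3]]
```

Request:
move_arm(
  commands=[
    [[0, 0, 0], [2.5, 0, 3], 4],
    [[0, 0, 0], [5, 0, 6], 4],
    [[0, 0, 0], [7, 0, 9], 4],
    [[0, 0, 0], [9, 0, 12], 4],
    [[0, 0, 0], [10.2, 0, 14], 4],
    [[0, 0, 0], [11.3, 0, 16], 4],
    [[0, 0, 0], [11.3, 0, 16], 4],
  ],
  grip_force=30,
)

```text
clock: 25.95
tool_pos: [0.4352, 0.3503, 0.0479]
eef_rot: [0.001, -0.246, 0.969, 0.0]
force: [-1.9, -0.9, 5.4]
finger_gap: 0.0101
grip_force: 51.2
```

Request:
move_arm(
  commands=[
    [[0, 0, 0], [0.8, 0, 1.5], 4],
    [[0, 0, 0], [1.5, 0, 3], 4],
    [[0, 0, 0], [2.2, 0, 4.5], 4],
    [[0, 0, 0], [2.2, 0, 4.5], 4],
  ],
  grip_force=30,
)

```text
clock: 26.35
tool_pos: [0.4334, 0.3493, 0.0435]
eef_rot: [0.001, -0.246, 0.969, 0.0]
force: [-0.5, -1.3, 6.3]
finger_gap: 0.0099
grip_force: 51.4
```

Request:
move_arm(
  commands=[
    [[0, 0, 0], [1, 0, 2], 4],
    [[0, 0, 0], [1.8, 0, 4], 4],
    [[0, 0, 0], [2.6, 0, 6], 4],
    [[0, 0, 0], [2.6, 0, 6], 4],
    [[0, 0, 0], [2.6, 0, 6], 4],
  ],
  grip_force=30,
)

```text
clock: 26.85
tool_pos: [0.431, 0.348, 0.0374]
eef_rot: [0.001, -0.246, 0.969, 0.0]
force: [0.1, 0.2, 3.1]
finger_gap: 0.0097
grip_force: 51.4
```

Request:
move_arm(
  commands=[
    [[0, 0, 0], [1, 0, 1], 4],
    [[0, 0, 0], [2.5, 0, 1], 4],
    [[0, 0, 0], [4, 0, 1], 4],
    [[0, 0, 0], [5.5, 0, 1], 4],
    [[0, 0, 0], [5.5, 0, 1], 4],
  ],
)

```text
clock: 27.35
tool_pos: [0.4267, 0.3457, 0.0365]
eef_rot: [0.001, -0.246, 0.969, 0.0]
force: [4.6, 2.9, 3.8]
finger_gap: 0.0099
grip_force: 51.3
```

Request:
move_arm(
  commands=[
    [[0, 0, 0], [1, 0, 0], 4],
    [[0, 0, 0], [2, 0, 0], 4],
    [[0, 0, 0], [2, 0, 0], 4],
  ],
)

```text
clock: 27.65
tool_pos: [0.4266, 0.3457, 0.0366]
eef_rot: [0.003, -0.245, 0.969, 0.001]
force: [17.2, 8.1, -6.7]
finger_gap: 0.0095
grip_force: 49.7
```

The bar is seated: it meets a hard stop at about 0.1112, the rear edge of notch 0.114. I'll ease forward to the middle, let go and retreat.

Request:
move_arm(
  commands=[
    [[0, 0, 0], [-2, 0, 0], 4],
    [[0, 0, 0], [-4, 0, 0], 4],
    [[0, 0, 0], [-4.5, 0, 0], 4],
    [[0, 0, 0], [-4.5, 0, 0], 4],
    [[0, 0, 0], [-4.5, 0, 0], 20],
    [[0, 0, 0], [-4.5, 0, 0], 36],
    [[0, 0, 0], [-4.5, 0, 0], 36],
    [[0, 0, 0], [-4.5, 0, -10], 36],
    [[0, 0, 0], [-4.5, 0, -40], 36],
    [[0, 0, 0], [-4.5, 0, -85], 36],
    [[0, 0, 0], [30, 0, -130], 36],
    [[0, 0, 0], [75, 0, -170], 36],
    [[0, 0, 0], [120, 0, -170], 36],
    [[0, 0, 0], [150, -40, -170], 36],
    [[0, 0, 0], [150, -85, -170], 36],
    [[0, 0, 0], [150, -130, -170], 36],
    [[0, 0, 0], [150, -130, -170], 36],
    [[0, 0, 0], [150, -130, -170], 36],
  ],
)

```text
clock: 29.45
tool_pos: [0.354, 0.1575, 0.2064]
eef_rot: [0.0, -0.244, 0.97, 0.0]
force: [-0.2, 0.1, 0.1]
finger_gap: 0.0358
grip_force: 0.0
```

```bash
python3 - <<'E'
from h import *
s=state();print(s['tool_pos'],s['force'],s['clock'])
S0=pickle.load(open('scene.pkl','rb'));c=camera('scene')
def lug(fr,b):
    x0,y0,x1,y1=b;v=cv2.cvtColor(fr,cv2.COLOR_BGR2GRAY)[y0:y1,x0:x1]
    for r in range(y1-y0):print(y0+r,''.join('#' if q<75 else '+' if q<105 else '.' for q in v[r]))
lug(c['frame'],(262,92,298,124))
for vv in(.114,):
  f=vv*1e3-150;print('pred lug',proj(c,[C(f-114,-38.5,87),C(f-86,-38.5,87),C(f-114,-38.5,53)]).round(1).tolist())
h=cv2.cvtColor(c['frame'],cv2.COLOR_BGR2HSV)
for r in range(80,88):print(r,' '.join('%d/%d'%(h[r,k,0],h[r,k,1]) for k in range(286,304)))
t=camera('top');T0=pickle.load(open('top.pkl','rb'))
# front/rear ends of offcut in top view: sample along centre line at z=48
for nm,cc,z in(('top',t,48),('scene',c,48)):
  hs=cv2.cvtColor(cc['frame'],cv2.COLOR_BGR2HSV);print(nm)
  for x in range(-60,110,4):
    u,v=proj(cc,[C(x,8,z)])[0].round().astype(int);print(x,hs[v,u].tolist(),end=' ')
d=lambda a,b:np.argwhere(cv2.absdiff(a['frame'],b['frame']).max(2)>60)
E
```

```text
[0.3539674  0.15750969 0.20641449] [-0.23020437  0.14281017  0.06890681] 29.45
92 +.+############...+########+..######
93 #++############...+########+.+######
94 ##############.....#########.+#####+
95 +###...#######.....+###############.
96 .+###...#######.....##############+.
97 ..+##+..+######......#############..
98 ...+##+..+..####.....+###########+..
99 ....+##+.+.+####.....############...
100 .....+####.#####++...+##########....
101 ......+###.+####++++++########+.....
102 .......+##.+####++.+++.######+......
103 ........+#.+#####...++..####.....+.+
104 ........+#++#####++++...####........
105 ........+#++#####+++....####+.......
106 ........+#++######++....+####.......
107 ........+#+.##+#####....+####......+
108 ........#####+..####++..+###.......+
109 .........+##+..+####+...+##........+
110 ..............++###+.++.+#.........+
111 .............+++##+.++..............
112 ............##.+#+.++...............
113 ...........+##+##+++#...............
114 ............#####+++..............++
115 ............####+#+...............##
116 ............###+##................##
117 
[... 2095 characters left out ...]
, 78, 46] -48 [10, 97, 63] -44 [11, 134, 103] -40 [11, 117, 113] -36 [11, 114, 119] -32 [14, 74, 141] -28 [14, 73, 167] -24 [14, 73, 167] -20 [13, 70, 201] -16 [13, 70, 201] -12 [11, 58, 83] -8 [98, 33, 31] -4 [105, 26, 40] 0 [114, 30, 43] 4 [108, 29, 44] 8 [105, 23, 45] 12 [111, 30, 60] 16 [105, 31, 49] 20 [109, 31, 65] 24 [114, 26, 49] 28 [107, 35, 65] 32 [107, 40, 57] 36 [107, 40, 57] 40 [11, 53, 115] 44 [11, 53, 115] 48 [13, 56, 145] 52 [13, 56, 145] 56 [98, 14, 73] 60 [98, 14, 73] 64 [110, 16, 95] 68 [110, 16, 95] 72 [115, 11, 144] 76 [115, 11, 144] 80 [9, 17, 153] 84 [13, 62, 188] 88 [13, 76, 194] 92 [13, 75, 194] 96 [14, 104, 174] 100 [22, 68, 248] 104 [15, 117, 152] 108 [22, 70, 247]
```

```bash
python3 -c "
from rig import finish_job;print(finish_job())"
```

```text
the job is handed in; nothing more can be done
None
```

The job is handed in at about 29.5 s of the allowed 72 s: the short offcut is wedged firmly in the taper (28 N push). The stop sits about 10 mm behind it with its bar fully down in the 0.114 notch, the closest that fits, and the arm is clear of everything.

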